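# Change over the gluing jig in the cardboard-tube workshop

## Task

Change over the gluing jig: first lift last batch's finished plug out of it and balance it upright, lengthwise and centred, on the narrow raised beam of the drying stand. Then stack a new plug squarely in the jig's pocket - the core block flat on the floor, every spacer board that is on the table on top of it, and the top disc board last with its round disc upward - set the red weight gently, centred and lengthwise, on the round disc, let go, and finally press the green button of the glue timer fully in, so that everything stays in place. Do not knock over or push away the other things on the table.

Things in the scene. Friction and masses are not known exactly. Their poses are not given: they have to be found in the camera images.
- pocket (a point): Centre of the jig pocket's floor (top of its 170 x 105 mm plywood base, 12 mm above the table; fixed). Pocket 105 mm long (x), 57 mm wide (y), z up. Blue end walls (12 mm thick) with short side returns in the last 7.5 mm at each corner; the long sides are open over the middle 90 mm for fingers and gripper. Walls 90 mm above the floor, then yellow lips flaring outward to 110 mm.
- beam (a point): Centre of the top of the drying stand's pale wooden beam, 85 mm above the table: 160 mm long (this point's x) and only 24 mm wide (y), z up. The beam is 16 mm thick on two dark 18 mm posts; the stand's dark foot is 150 x 80 x 10 mm and is fixed to the table.
- plug: Finished plug of the last batch: brown layered board block with a plywood top, 98 mm long (x) x 51 mm wide (y) x 80 mm high, plus a round disc 46 mm in diameter and 4 mm high on top; 0.22 kg. It starts standing in the jig's pocket. Origin: centre of its underside, z up.
- core: Core block: brown cardboard block with dark stripes, 100 mm long (x) x 52 mm wide (y) x 40 mm high, 0.10 kg. Origin: centre of its underside, z up. It lies loose on the table.
- top: Top disc board: plywood board 100 mm long (x) x 52 mm wide (y) x 12 mm thick with a brown round disc (46 mm diameter, 4 mm high) on its upper side, so 16 mm high in all, 0.06 kg. Origin: centre of its underside, z up, disc upward. It lies loose on the table.
- weight: Press weight: red block 84 mm long (x) x 48 mm wide (y) x 26 mm high with an upright bare steel grip plate on top, 60 mm long (x) x 18 mm thick (y) x 36 mm high, so 62 mm high in all; about 0.6 kg. Origin: centre of its underside, z up. It stands loose on the table.
- timer_top (a point): Centre of the top of the glue timer's green push button (34 mm in diameter, pressed straight down) on its white box, 80 x 70 x 30 mm, fixed to the table.
- timer (a joint): How far the timer's button is pressed: 0 out, 0.006 m fully in. Sprung: fully in takes 5 N, and it comes out again when let go.
- spacer1: Spacer board: pale grey board with one dark brown stripe round its edge, 100 mm long (x) x 52 mm wide (y) x 14 mm thick, 0.04 kg. Origin: centre of its underside, z up. One to three of these alike boards lie loose on the table; absent ones read None from the start.
- spacer2: Spacer board: pale grey board with one dark brown stripe round its edge, 100 mm long (x) x 52 mm wide (y) x 14 mm thick, 0.04 kg. Origin: centre of its underside, z up. One to three of these alike boards lie loose on the table; absent ones read None from the start.
- spacer3: Spacer board: pale grey board with one dark brown stripe round its edge, 100 mm long (x) x 52 mm wide (y) x 14 mm thick, 0.04 kg. Origin: centre of its underside, z up. One to three of these alike boards lie loose on the table; absent ones read None from the start.
- glue: White glue bottle with an orange cap, 130 mm high, a bystander to be left alone. Origin: centre of its underside.
- knife: Yellow utility knife, 130 mm long, a bystander to be left alone. Origin: centre of its underside.
- marker: Black and red marker, 120 mm long, 17 mm high, a bystander to be left alone. Origin: centre of its underside.
- tape: Roll of clear tape, 90 mm across, a bystander to be left alone. Origin: centre of its underside.
- tube_a: Standing cardboard tube, 190 mm high, a bystander to be left alone. Origin: centre of its underside.
- tube_b: Standing cardboard tube, 150 mm high, a bystander to be left alone. Origin: centre of its underside.
- paper_disc: Loose brown cardboard disc, 60 mm across, 8 mm thick, a bystander to be left alone. Origin: centre of its underside.
Things that resemble listed ones, but are neither listed nor needed, are in the scene too. Of the things that look like the part that bears pocket, the largest one is meant.

How it is judged (in metres and radians):
On the way, in this order (a step that is already met when the one before it is completed fails the run):
1. the finished plug stands released on the drying beam (y of plug in the frame of beam between -0.009 and 0.009 m and x of plug in the frame of beam between -0.035 and 0.035 m and z of plug in the frame of beam between -0.004 and 0.004 m and angle between plug's own z axis and vertical below 0.06 rad and angle between the x axis of plug and the x axis of beam, either way round below 0.2 rad and contact force between the fingers and plug below 0.2 N and linear speed of plug below 0.03 m/s), for 0.3 s.
2. the core sits flat and square on the pocket floor, released (horizontal distance between core and pocket below 0.006 m and z of core in the frame of pocket between -0.004 and 0.004 m and angle between core's own z axis and vertical below 0.05 rad and angle between the x axis of core and the x axis of pocket, either way round below 0.12 rad and contact force between the fingers and core below 0.2 N and linear speed of core below 0.03 m/s), for 0.2 s.
3. every spacer lies square and level on the core in the pocket, released (horizontal distance between each of core, spacer1, spacer2, spacer3 and pocket below 0.006 m and z of core in the frame of pocket between -0.004 and 0.004 m and angle between each of core, spacer1, spacer2, spacer3's own z axis and vertical below 0.05 rad and angle between the x axis of each of core, spacer1, spacer2, spacer3 and the x axis of pocket, either way round below 0.12 rad and z of spacer1 in the frame of pocket between 0.036 and 0.073 m and z of spacer2 in the frame of pocket between 0.036 and 0.073 m and z of spacer3 in the frame of pocket between 0.036 and 0.073 m and contact force between the fingers and spacer1 below 0.2 N and linear speed of each of spacer1, spacer2, spacer3 below 0.03 m/s and contact force between the fingers and spacer2 below 0.2 N and contact force between the fingers and spacer3 below 0.2 N), for 0.2 s.
4. the top disc board lies square and level on the spacers, released (horizontal distance between each of spacer1, spacer2, spacer3, top and pocket below 0.006 m and z of spacer1 in the frame of pocket between 0.036 and 0.073 m and angle between each of spacer1, spacer2, spacer3, top's own z axis and vertical below 0.05 rad and angle between the x axis of each of spacer1, spacer2, spacer3, top and the x axis of pocket, either way round below 0.12 rad and z of spacer2 in the frame of pocket between 0.036 and 0.073 m and z of spacer3 in the frame of pocket between 0.036 and 0.073 m and z of top in the frame of pocket between 0.05 and 0.087 m and z of top in the frame of spacer1 above 0.01 m and z of top in the frame of spacer2 above 0.01 m and z of top in the frame of spacer3 above 0.01 m and contact force between the fingers and top below 0.2 N and linear speed of top below 0.03 m/s), for 0.2 s.
5. the weight stands on the round disc, centred and released (horizontal distance between top and pocket below 0.006 m and z of top in the frame of pocket between 0.05 and 0.087 m and angle between top's own z axis and vertical below 0.05 rad and angle between the x axis of top and the x axis of pocket, either way round below 0.12 rad and z of top in the frame of spacer1 above 0.01 m and z of top in the frame of spacer2 above 0.01 m and z of top in the frame of spacer3 above 0.01 m and horizontal distance between weight and top below 0.01 m and z of weight in the frame of top between 0.013 and 0.02 m and angle between weight's own z axis and vertical below 0.06 rad and angle between the x axis of weight and the x axis of pocket, either way round below 0.2 rad and contact force between the fingers and weight below 0.2 N and linear speed of weight below 0.03 m/s), for 0.3 s.
6. the timer's button is pressed fully in (value of joint timer above 0.0045 m and horizontal distance between weight and top below 0.01 m and z of weight in the frame of top between 0.013 and 0.02 m and angle between weight's own z axis and vertical below 0.06 rad and angle between the x axis of weight and the x axis of pocket, either way round below 0.2 rad), for 0.1 s.
At the end, for the whole second after the job is handed in: Plug upright on the beam (9 mm off centre line, 35 mm along, 0.2 rad). In the pocket, square (6 mm, 0.12 rad) and level (0.05 rad): core, all spacers, top board; weight on its disc (10 mm, 0.2 rad). All released and at rest; the timer was pressed last (y of plug in the frame of beam between -0.009 and 0.009 m and x of plug in the frame of beam between -0.035 and 0.035 m and z of plug in the frame of beam between -0.004 and 0.004 m and angle between each of plug, weight's own z axis and vertical below 0.06 rad and angle between the x axis of plug and the x axis of beam, either way round below 0.2 rad and horizontal distance between each of core, spacer1, spacer2, spacer3, top and pocket below 0.006 m and z of core in the frame of pocket between -0.004 and 0.004 m and angle between each of core, spacer1, spacer2, spacer3, top's own z axis and vertical below 0.05 rad and angle between the x axis of each of core, spacer1, spacer2, spacer3, top and the x axis of pocket, either way round below 0.12 rad and z of spacer1 in the frame of pocket between 0.036 and 0.073 m and z of spacer2 in the frame of pocket between 0.036 and 0.073 m and z of spacer3 in the frame of pocket between 0.036 and 0.073 m and z of top in the frame of pocket between 0.05 and 0.087 m and z of top in the frame of spacer1 above 0.01 m and z of top in the frame of spacer2 above 0.01 m and z of top in the frame of spacer3 above 0.01 m and horizontal distance between weight and top below 0.01 m and z of weight in the frame of top between 0.013 and 0.02 m and angle between the x axis of weight and the x axis of pocket, either way round below 0.2 rad and linear speed of each of plug, core, spacer1, spacer2, spacer3, top, weight below 0.03 m/s); the robot touches nothing.
It fails at once if a bystander is knocked over or pushed away (tube, tape, glue bottle, knife, marker, loose disc moved more than 60 mm) (distance of any of glue, knife, marker, tape, tube_a, tube_b, paper_disc from where it was at the start of the episode above 0.06 m or angle between any of glue, tube_a, tube_b's own z axis and vertical above 0.5 rad).
It fails at once if the weight is dropped or slammed onto the top disc board (faster than 0.35 m/s just above it) (linear speed of weight above 0.35 m/s and horizontal distance between weight and top below 0.03 m and z of weight in the frame of top between 0.008 and 0.036 m).
Of spacer1, spacer2, spacer3 only 1 to 3 are there at a start; the rules pass over those that are not, and their reading is None.
At some moment in a run one of core, top, spacer1, spacer2, spacer3 may be knocked a few centimetres aside while the robot is not near it.
It also fails if it takes over 210 s, if anything falls off the work surface, if the arm or the gripper's body presses on something with over 40 N, if the wrist force passes 120 N, or if a joint passes its speed limit or range.

## Robot

A 6-joint arm with a two-finger parallel gripper is mounted at the origin on the work surface. World frame = base frame: x ahead of the robot, y to its left, z up, the work surface at z = 0. Lengths are in mm, angles in rad, forces in N, time in s.
With the tool pointing down it reaches from about 275 to 825 mm from the base axis. Payload 5.2 kg.
Tool frame: the origin (TCP) lies at the very end of the fingers, on their centre line; the grasp point (between the pads) lies 19 mm behind it; z points along the fingers, y is the line along which they close (so a half turn about z gives the same grasp; the last joint's range is limited). The gripper opens to 93 mm and grips with 3 to 60 N. Pads are 15 mm wide; open, the fingers measure 128 mm over their backs; the gripper's body (75 mm by 188 mm) begins 65 mm behind the grasp point.
Start: joints at [0.936, 0.259, 1.535, -0, 1.348, -0.203], TCP at [230.158, 499.532, 218.653] pointing down, gripper open.
Joint ranges: [-3.14, 3.14], [-0.91, 2.08], [0.19, 2.58], [-1.22, 4.36], [0.22, 2.71], [-3.12, 3.12]. Speed limits (rad/s): [2.57, 2.57, 3.14, 3.14, 3.14, 3.14].

## Interface

Orientations are given as [roll, pitch, yaw] about the fixed x, y, z axes, in that order (R = Rz(yaw) Ry(pitch) Rx(roll)).
In Python, from bench import robot gives the robot as it stands. The module is installed in compiled form; this text tells all that it offers. Calls block until the motion is done:
- robot.move_ptp(position, orientation): joint-space move of the TCP to a pose.
- robot.move_linear(position, ori=None, speed=150, f_stop=None): straight line of the TCP; ori=None keeps the orientation; speed is the mean speed in mm/s. With f_stop (N) it stops when the force on the tool has changed by that much, and returns True; else False.
- robot.move_j(angles): joint-space move.
- robot.move_gripper(opening): opening from 0.0 (shut) to 1.0 (fully open); the grip force is fixed at half the most; returns when the fingers have stopped.
- robot.sleep(seconds).
- robot.inverse_kinematics(position, orientation): joint angles nearest the present ones, or None.
- robot.get_image(name): name is "side" or "top" or "wrist"; returns a dict with "img" (480x640x3 uint8, blue, green, red), "fovy" (degrees; the focal length in pixels is half the picture's height over the tangent of half this angle, whatever the lens; pixels are square), "cx", "cy" (the principal point, pixels), "eye" and "orientation" of the camera in the world. Camera axes: x right, y down, z forward; pixel columns grow to the right and rows downward; lengths in mm; the calibration is good to about 2 mm. A picture is of the moment at which its call begins. There is no depth.
A pose or a line that the arm cannot do raises robot.MotionError and nothing moves.
- robot.hand_in(): hands the job in; it is judged then, once.
Readings, each from a call of its own:
- robot.current_t(): time.
- robot.current_qpos(): joint angles.
- robot.current_joint_vel(): joint speeds.
- robot.current_joint_efforts(): joint torques, N m.
- robot.current_tcp_pos(): TCP position.
- robot.current_eef_rot(): TCP orientation.
- robot.current_contact_force(): force on the tool from outside, world axes, zero at the start.
- robot.current_ft_torque(): the same for the moment, N m.
- robot.current_gripper_width(): opening from 0.0 (shut) to 1.0 (fully open).
- robot.current_finger_force(): force on a finger pad.
Only numpy, scipy, OpenCV 4.12 (cv2) and the standard library are available. Lean on these libraries where they do the work, as an engineer would, in place of code of your own. Each camera call takes 0.05 s, during which the arm holds its last target. There are 200 camera calls.

## Working session

There is one attempt and no reset: what is moved stays moved. The work goes in short steps, each a Python script; the robot and the scene stay as the last script left them, time stands still between calls to the robot, and variables do not carry over. Pictures are saved under pics/ and viewed, at most 15 in all, crops included, and the job is handed in when it is done.

```bash
mkdir -p pics; python3 - <<'E'
from bench import robot
import cv2
for n in ("top","side","wrist"):
    d=robot.get_image(n); cv2.imwrite(f"pics/{n}0.png",d["img"])
    print(n,d["fovy"],d["cx"],d["cy"],d["eye"],d["orientation"])
print(robot.current_t(),robot.current_eef_rot())
E
```

```text
top 45.27754056426312 328.6548717587987 234.78569060432838 [ 303.64342097   39.51365734 1523.61397747] [-2.98973845 -0.01796408 -1.56248293]
side 44.807384334083174 322.9255117144759 252.68635945100655 [-293.00154569 -745.95532608  778.01792305] [-2.13581251 -0.02551617 -0.78490664]
wrist 67.58713511053081 318.23734960399156 240.56994267528242 [166.73901208 528.04821792 384.15239652] [2.88567986e+00 1.60903643e-03 1.13824367e+00]
0.15 [-3.14019861e+00 -2.74825370e-04  2.70984195e+00]
```

View pics/top0.png

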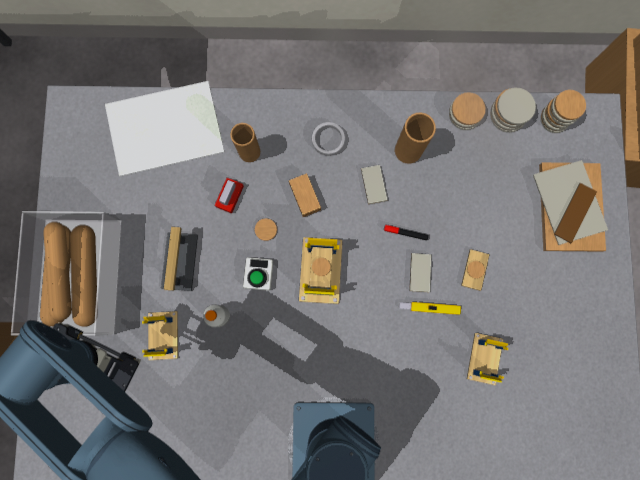

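View pics/side0.png

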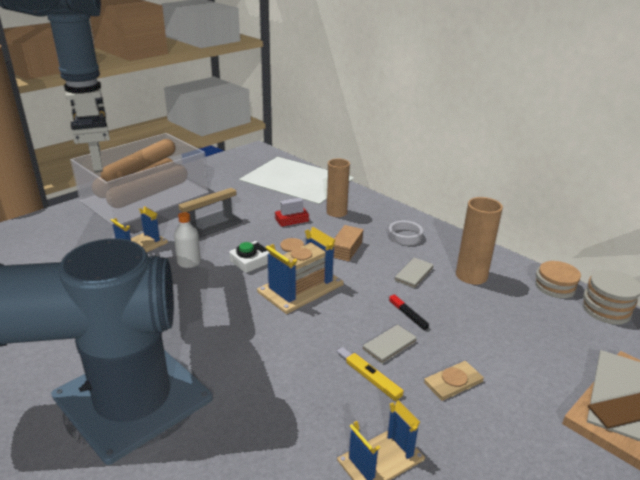

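```bash
cat > h.py <<'E'
from bench import robot
import numpy as np, cv2
from scipy.spatial.transform import Rotation as Rn
PI=np.pi
def rot(o): return Rn.from_euler("xyz",o).as_matrix()
def shot(n): 
    d=robot.get_image(n); d["R"]=rot(d["orientation"]); d["f"]=240/np.tan(np.radians(d["fovy"])/2); return d
def proj(d,P):
    c=(np.asarray(P,float)-d["eye"])@d["R"]
    return np.stack([d["cx"]+d["f"]*c[...,0]/c[...,2], d["cy"]+d["f"]*c[...,1]/c[...,2]],-1)
def unproj(d,u,v,z):
    r=d["R"]@np.array([(u-d["cx"])/d["f"],(v-d["cy"])/d["f"],1]); e=np.asarray(d["eye"])
    return e+r*(z-e[2])/r[2]
def rect(d,c,z,th,half,s=2):
    """patch at plane z, axis cols along object x (angle th), rows along object y; s px/mm"""
    n=int(2*half*s)
    q=np.array([[-half,-half],[half,-half],[half,half],[-half,half]],float)
    R=np.array([[np.cos(th),-np.sin(th)],[np.sin(th),np.cos(th)]])
    W=np.c_[q@R.T+np.asarray(c)[:2],np.full(4,z)]
    M=cv2.getPerspectiveTransform(np.float32([[0,0],[n,0],[n,n],[0,n]]),np.float32(proj(d,W)))
    return cv2.warpPerspective(d["img"],M,(n,n),flags=cv2.INTER_LINEAR|cv2.WARP_INVERSE_MAP)
def fit(d,c,z,L,W,th0=0,dth=PI/2,rng=30,s=2,half=None,clip=60):
    """known-size rectangle LxW (mm) on plane z near c: returns x,y,th,score"""
    half=half or rng+np.hypot(L,W)/2+5
    def one(th):
        p=cv2.GaussianBlur(rect(d,c,z,th,half,s),(0,0),1.2).astype(np.float32)
        gx=np.minimum(np.abs(cv2.Sobel(p,-1,1,0)).max(2),clip); gy=np.minimum(np.abs(cv2.Sobel(p,-1,0,1)).max(2),clip)
        l,w=int(L*s),int(W*s)
        a=cv2.blur(gx,(1,int(w*.9))); b=cv2.blur(gy,(int(l*.9),1))
        sh=lambda m,x,y: cv2.warpAffine(m,np.float32([[1,0,-x],[0,1,-y]]),m.shape[::-1])
        e=[sh(a,l/2,0),sh(a,-l/2,0),sh(b,0,w/2),sh(b,0,-w/2)]
        S=sum(e)/4+np.minimum.reduce(e)
        n=S.shape[0]; k=int(n/2-rng*s); S[:k]=0;S[-k:]=0;S[:,:k]=0;S[:,-k:]=0
        _,m,_,(x,y)=cv2.minMaxLoc(S)
        v=(np.array([x,y])-n/2)/s
        R=np.array([[np.cos(th),-np.sin(th)],[np.sin(th),np.cos(th)]])
        return (m,)+tuple(np.asarray(c)[:2]+R@v)+(th,)
    best=max(one(t) for t in np.arange(th0-dth,th0+dth,.05))
    best=max(one(t) for t in np.arange(best[3]-.06,best[3]+.06,.008))
    m,x,y,t=best; return np.array([x,y,t,m])
def near(yaw,ref):  # yaw mod pi closest to ref
    return yaw+PI*np.round((ref-yaw)/PI)
def down(p,yaw): return list(map(float,p)),[PI,0.,float(yaw)]
def go(p,yaw): robot.move_ptp(*down(p,yaw))
E
python3 - <<'E'
from h import *
d=shot("top"); w=shot("wrist")
T=np.array(robot.current_tcp_pos()); RT=rot(robot.current_eef_rot())
print("cam in tool",RT.T@(w["eye"]-T), "\n",np.round(RT.T@w["R"],3))
for n,c,z,L,W in [("pocket",(320,270),12,170,105),("plug",(322,268),92,98,51),("beam",(172,258),85,160,24),("core",(305,195),40,100,52),
  ("sp374",(374,184),14,100,52),("sp421",(421,272),14,100,52),("top",(476,270),12,100,52),("weight",(230,193),62,60,18),("timer",(257,275),30,80,70)]:
    c=unproj(d,*c,z); print(n,np.round(c[:2]),np.round(fit(d,c,z,L,W,rng=25),2))
for n,c,z in [("glue",(212,314),130),("tubeA",(418,127),190),("tubeB",(244,133),150),("marker",(405,232),10),("knife",(430,308),5),("paper",(265,229),8),("jigS",(160,337),12),("jigR",(487,360),12)]:
    print(n,np.round(unproj(d,*c,z)))
cv2.imwrite("pics/crop.png",cv2.resize(d["img"][150:400,130:530],None,fx=2,fy=2,interpolation=cv2.INTER_CUBIC))
E
```

```text
cam in tool [  69.49509717   -0.45737492 -166.11173108] 
 [[-0.001 -0.967 -0.253]
 [ 1.    -0.001 -0.   ]
 [ 0.    -0.253  0.967]]
pocket [441.  36.] [ 4.4291e+02  3.5450e+01 -5.0000e-02  1.0518e+02]
plug [439.  32.] [ 4.4333e+02  3.6740e+01 -7.0000e-02  7.1980e+01]
beam [461. 407.] [ 4.6126e+02  4.0767e+02 -7.0000e-02  1.0700e+02]
core [636.  78.] [6.4028e+02 7.9410e+01 4.1000e-01 1.1448e+02]
sp374 [ 675. -107.] [ 6.7549e+02 -1.0682e+02  2.1000e-01  9.5020e+01]
sp421 [ 438. -230.] [ 4.3870e+02 -2.2771e+02 -3.0000e-02  9.1460e+01]
top [ 445. -376.] [ 4.4712e+02 -3.7449e+02 -2.7000e-01  1.0759e+02]
weight [634. 272.] [ 6.3866e+02  2.8252e+02 -4.1000e-01  1.2000e+02]
timer [425. 199.] [ 4.2932e+02  1.9766e+02 -7.0000e-02  1.1132e+02]
glue [322. 294. 130.]
tubeA [ 774. -197.  190.]
tubeB [767. 228. 150.]
marker [ 545. -190.   10.]
knife [ 345. -254.    5.]
paper [550. 184.   8.]
jigS [264. 446.  12.]
jigR [ 212. -398.   12.]
```

View pics/crop.png

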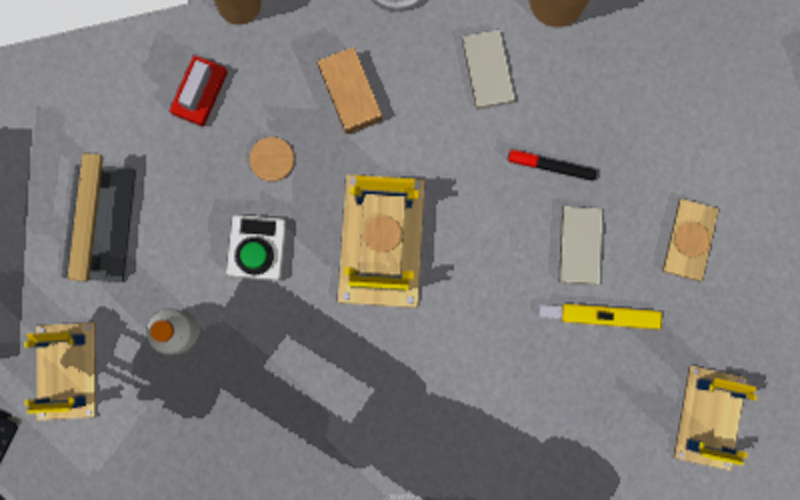

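View pics/wrist0.png

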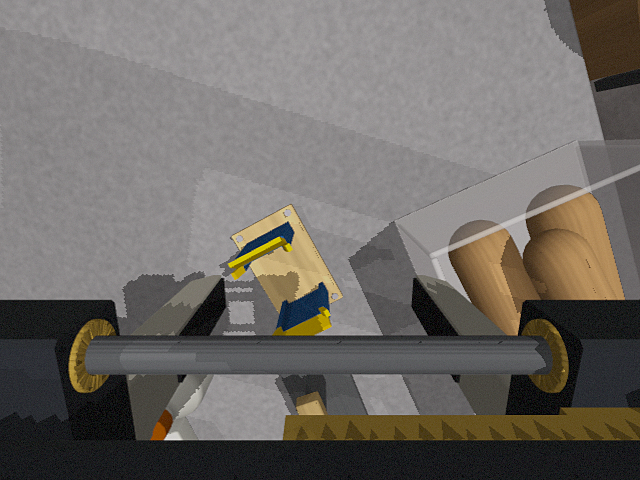

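```bash
cat >> h.py <<'E'
def look(c,yaw,z=230):
    off=np.array([np.cos(yaw),np.sin(yaw)])*69.5
    go([c[0]-off[0],c[1]-off[1],z],yaw); return shot("wrist")
def draw(d,f,z,L,W,half=90,s=2):
    p=rect(d,f[:2],z,f[2],half,s); n=half*s
    cv2.rectangle(p,(int(n-L*s/2),int(n-W*s/2)),(int(n+L*s/2),int(n+W*s/2)),(255,0,255),1); return p
E
python3 - <<'E'
from h import *
b=look((461,408),-.07); fb=fit(b,(461,408),85,160,24,-.07,.15,15)
d=look((443,36),-.05); fp=fit(d,(443,36),12,170,105,-.05,.15,15); fg=fit(d,(443,36),92,98,51,-.05,.15,12)
print(fb,fp,fg,robot.current_t(),robot.current_qpos())
cv2.imwrite("pics/a.png",cv2.resize(np.hstack([draw(b,fb,85,160,24),np.vstack([draw(d,fp,12,170,105)]),draw(d,fg,92,98,51)]),None,fx=.74,fy=.74))
E
```

```text
[ 4.62329719e+02  4.09164838e+02 -6.60000000e-02  1.19883728e+02] [ 4.30282078e+02  3.69378010e+01 -5.40000000e-02  5.49882126e+01] [ 4.42001458e+02  3.60539738e+01 -5.40000000e-02  8.73991470e+01] 3.8583 [-1.92630964e-01 -7.67072020e-02  1.88208448e+00  2.56039760e-04
  1.33587243e+00  1.42709063e+00]
```

View pics/a.png

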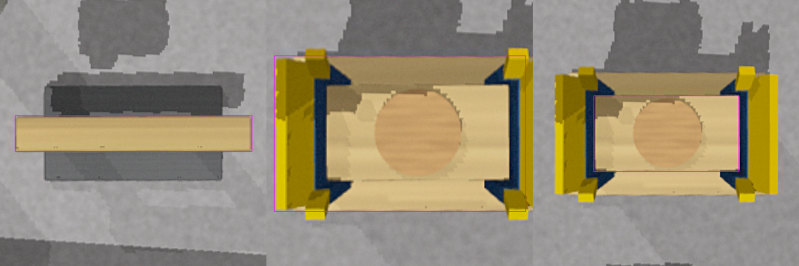

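```bash
cat >> h.py <<'E'
def pick(x,y,yaw,tz,up=230,op=1.0):
    robot.move_gripper(op); go([x,y,up],yaw)
    robot.move_linear([x,y,tz],speed=120); robot.move_gripper(0.0)
    w=robot.current_gripper_width(); robot.move_linear([x,y,up],speed=150)
    print("width mm",w*93,robot.current_gripper_width()*93,"ff",robot.current_finger_force(),"t",robot.current_t())
def place(x,y,yaw,tz,up=230,fs=4,pre=20,op=.8,down=3):
    go([x,y,up],yaw); robot.move_linear([x,y,tz+pre],speed=120); robot.sleep(.2)
    r=robot.move_linear([x,y,tz-down],speed=20,f_stop=fs); z=robot.current_tcp_pos()[2]
    print("contact",r,"z-expected",z-tz)
    return z
E
python3 - <<'E'
from h import *
pick(442,36.05,-.054,53)
place(462.3,409.2,-.066,126)
w=shot("wrist"); cv2.imwrite("pics/b.png",w["img"])
print(robot.current_t(),robot.current_contact_force())
E
```

```text
width mm 50.879106340481364 50.927341641989386 ff 29.9967460334301 t 8.15
contact True z-expected -0.008700697454600004
11.5583 [ 0.47287819 -0.21956048  5.36788496]
```

View pics/b.png

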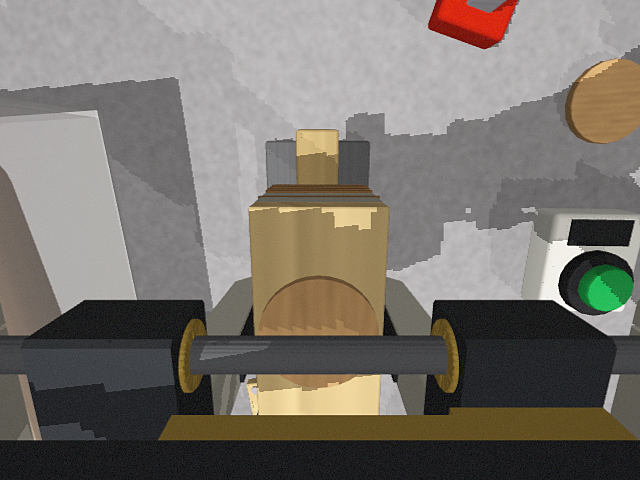

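```bash
python3 - <<'E'
from h import *
robot.move_gripper(.8); p=robot.current_tcp_pos(); robot.move_linear([p[0],p[1],240],speed=100)
b=look((462,409),-.066,240); fb=fit(b,(462,409),165,98,51,-.066,.12,12); print("plug",fb)
d=look((442,36),-.054,270); fp=fit(d,(442,36),12,105,105,-.054,.1,12); print("pocket",fp)
fl=fit(d,(442,36),12,105,57,-.054,.1,12); print(fl)
c=look((640,79),.41,200); fc=fit(c,(640,79),40,100,52,.41,.5,30); print("core",fc,robot.current_t())
A=draw(b,fb,165,98,51,75); B=draw(d,np.array([*fp[:2],fp[2],0]),12,105,105,75); C=draw(c,fc,40,100,52,75)
cv2.imwrite("pics/c.png",cv2.resize(np.hstack([A,B,C]),(798,266)))
cv2.imwrite("pics/d.png",draw(d,fp,12,105,57,75,4))
E
```

```text
plug [ 4.62461665e+02  4.08464402e+02 -7.40000000e-02  1.15109894e+02]
pocket [ 4.42020994e+02  3.64995591e+01 -4.20000000e-02  9.91560822e+01]
[ 4.43096751e+02  3.74307821e+01 -6.60000000e-02  5.00899467e+01]
core [6.4115789e+02 8.0812261e+01 3.8200000e-01 1.2000000e+02] 16.275
```

View pics/c.png

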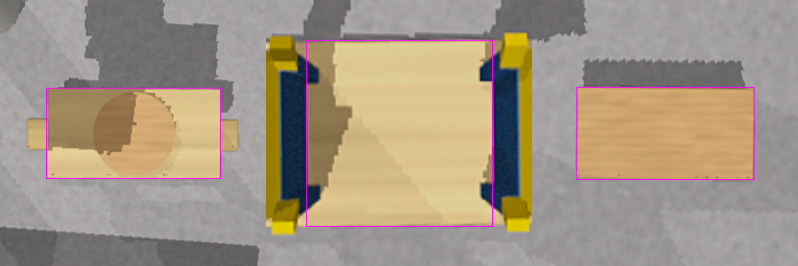

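View pics/d.png

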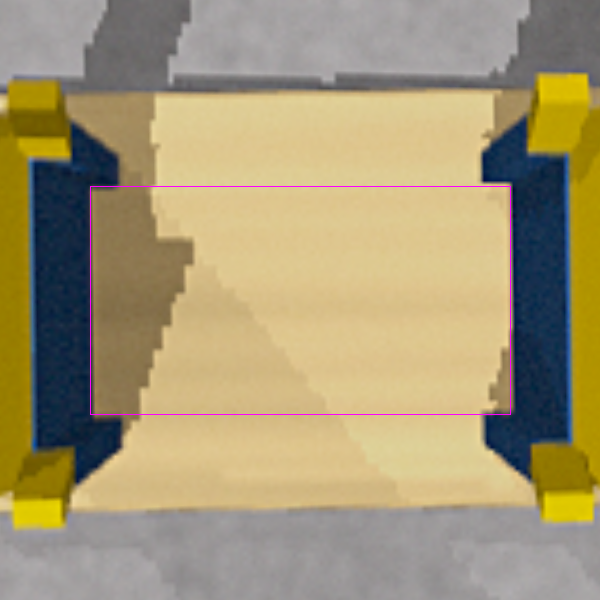

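```bash
cat >> h.py <<'E'
PK=(442.0,36.5,-.05)
def fetch(name,c,ztop,tz,stackz,L=100,W=52,dth=.5,th=None):
    c0=np.array(c[:2])
    d=look(c0,c[2],200); f=fit(d,c0,ztop,L,W,c[2],dth,45); print(name,f)
    if np.hypot(*(f[:2]-c0))>12 or abs(f[2]-c[2])>.06:
        d=look(f[:2],f[2],200); f=fit(d,f[:2],ztop,L,W,f[2],.3,25); print(name,"again",f)
    if f[3]<70: raise SystemExit("poor fit")
    pick(f[0],f[1],f[2],tz)
    place(PK[0],PK[1],PK[2],stackz+tz)
def letgo():
    robot.move_gripper(.8); p=robot.current_tcp_pos(); robot.move_linear([p[0],p[1],240],speed=100)
def check(z,L=100,W=52):
    d=look(PK,PK[2],270); f=fit(d,PK,z,L,W,PK[2],.12,8); print("placed err",f[:2]-PK[:2],f[2]-PK[2],f[3],"t",robot.current_t()); return d,f
E
python3 - <<'E'
from h import *
fetch("core",(641,80.8,.382),40,15,12)
letgo()
d,f=check(52); cv2.imwrite("pics/e.png",draw(d,f,52,100,52,75,3))
E
```

```text
core [6.40867745e+02 8.04721150e+01 4.02000000e-01 1.20000000e+02]
width mm 51.793319364503944 51.63162160163515 ff 29.99590516090393 t 21.775
contact True z-expected -0.11729056682000305
placed err [-0.26407149 -0.23508775] -0.00799999999999991 117.9375 t 28.7333
```

View pics/e.png

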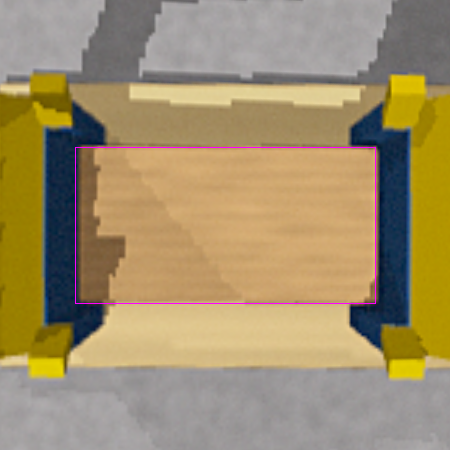

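```bash
python3 - <<'E'
from h import *
fetch("s421",(438.7,-227.7,-.03),14,2,52)
letgo(); d,f=check(66)
cv2.imwrite("pics/f.png",shot("top")["img"]); cv2.imwrite("pics/f2.png",draw(d,f,66,100,52,75,3))
E
```

```text
s421 [ 4.38465441e+02 -2.27435459e+02 -6.00000000e-02  1.12739250e+02]
width mm 51.61343920089691 51.51180091505505 ff 29.999800622463226 t 35.2417
contact True z-expected -0.03986784429086754
placed err [-0.78082934 -0.71784786] 0.008000000000000104 120.0 t 41.9167
```

View pics/f.png

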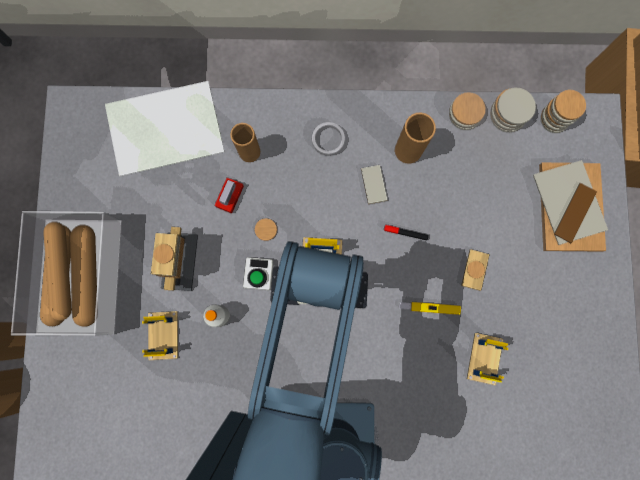

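```bash
python3 - <<'E'
from h import *
fetch("s374",(675.5,-106.8,.21),14,2,66)
letgo(); d,f=check(80)
fetch("top",(447,-374.5,-.27),12,2,80)
w=shot("wrist"); letgo(); d2,f2=check(92)
cv2.imwrite("pics/g.png",np.hstack([draw(d,f,80,100,52,65,3),draw(d2,f2,92,100,52,65,3)]))
E
```

```text
s374 [ 6.76087815e+02 -1.05917122e+02  1.98000000e-01  1.12184311e+02]
width mm 51.58748775851615 51.552454684502294 ff 29.999856054782867 t 48.5417
contact True z-expected -0.10786857697462437
placed err [-0.28127027 -0.73884168] 0.008000000000000104 120.0 t 54.9917
top [ 4.47427781e+02 -3.73835167e+02 -2.50000000e-01  1.20000000e+02]
width mm 51.852183008638704 51.63513496308527 ff 29.994591772556305 t 61.9333
contact True z-expected -0.057323612142141656
placed err [-1.23340622  0.32203898] -0.00799999999999991 90.54306030273438 t 68.625
```

View pics/g.png

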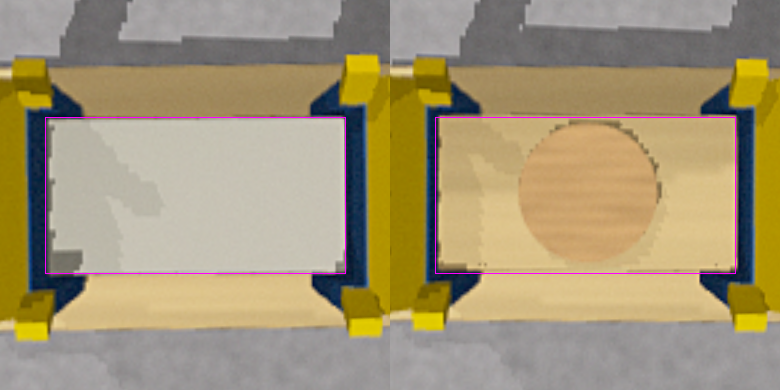

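```bash
python3 - <<'E'
from h import *
d=look((636,275),-.41,200)
fb=fit(d,(636,275),26,84,48,-.41,.3,25); fp=fit(d,(636,275),62,60,18,-.41,.3,25); print(fb,fp)
d=look(fp[:2],fp[2],200)
fb=fit(d,fp[:2],26,84,48,fp[2],.15,12); fp=fit(d,fp[:2],62,60,18,fp[2],.15,12); print(fb,fp)
cv2.imwrite("pics/i.png",np.hstack([draw(d,fb,26,84,48,65,3),draw(d,fp,62,60,18,65,3)]))
E
```

```text
[ 6.40259970e+02  2.83244856e+02 -3.96000000e-01  1.20000000e+02] [ 6.40196634e+02  2.83337461e+02 -3.32000000e-01  1.20000000e+02]
[ 6.39875473e+02  2.83189626e+02 -3.54000000e-01  1.20000000e+02] [ 6.40350226e+02  2.83019013e+02 -3.36000000e-01  1.20000000e+02]
```

View pics/i.png

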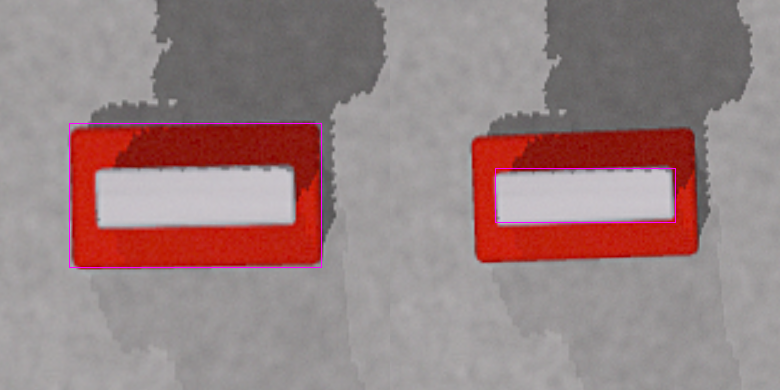

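```bash
python3 - <<'E'
from h import *
pick(640.1,283.1,-.37,30,up=240)
print(robot.current_contact_force())
place(441.3,36.5,-.05,126,up=240,pre=15)
w=shot("wrist"); cv2.imwrite("pics/j.png",w["img"])
E
```

```text
width mm 18.11819156083425 17.895092543154167 ff 29.997502863407135 t 75.8167
[ 0.9810677   0.71903267 -4.22863882]
contact True z-expected -0.13901445805711887
```

View pics/j.png

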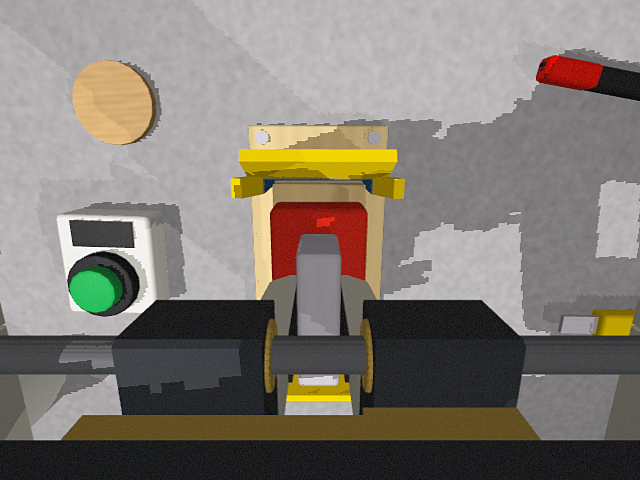

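Weight is centred between the walls at (318,240). Release, verify, then find the timer button by colour.

```bash
python3 - <<'E'
from h import *
letgo(); d=look(PK,PK[2],280)
print("plate",fit(d,PK,158,60,18,PK[2],.15,10),"red",fit(d,PK,122,84,48,PK[2],.15,10))
robot.move_gripper(0.0)
t=look((420,198),-.07,220)
def green(t):
    h=cv2.cvtColor(t["img"],cv2.COLOR_BGR2HSV); m=cv2.inRange(h,(45,90,50),(85,255,255))
    n,_,s,c=cv2.connectedComponentsWithStats(m); i=1+s[1:,4].argmax(); return c[i],s[i]
c,s=green(t); print(c,s)
for z in (30,40,45): print(z,unproj(t,*c,z))
cv2.imwrite("pics/k.png",np.hstack([rect(d,PK,158,PK[2],65,3),rect(t,(420,198),42,-.07,65,3)]))
E
```

```text
plate [ 4.41239574e+02  3.57605732e+01 -1.40000000e-02  1.20000000e+02] red [ 4.40741405e+02  3.62976690e+01 -3.80000000e-02  1.20000000e+02]
[314.46745027 149.90958409] [ 296  131   37   39 1106]
30 [418.56413994 200.84104219  30.        ]
40 [418.62915737 200.74207424  40.        ]
45 [418.66166609 200.69259026  45.        ]
```

View pics/k.png

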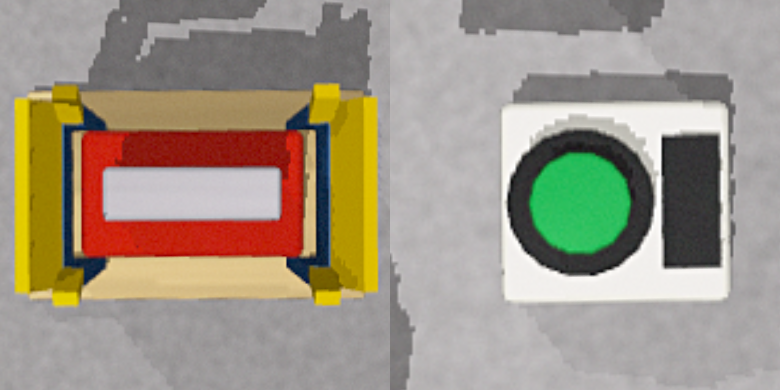

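```bash
python3 - <<'E'
from h import *
x,y=418.6,200.7
go([x,y,150],-.07); robot.move_linear([x,y,60],speed=80); robot.sleep(.2)
print(robot.move_linear([x,y,46],speed=20,f_stop=1),robot.current_tcp_pos()[2])
print(robot.move_linear([x,y,25],speed=10,f_stop=12),robot.current_tcp_pos()[2],robot.current_contact_force())
robot.sleep(.4); print(robot.current_contact_force())
E
```

```text
True 50.89367794188272
True 46.24814114283184 [-1.39001052 -0.31378506  6.13893285]
[-1.21349858 -1.26853705  7.28298269]
```

```bash
python3 - <<'E'
from h import *
x,y=418.6,200.7
z0=robot.current_tcp_pos()[2]
print(robot.move_linear([x,y,z0-3],speed=5,f_stop=15),robot.current_tcp_pos()[2],robot.current_contact_force())
robot.sleep(.4); print(robot.current_tcp_pos()[2],robot.current_contact_force())
t=shot("side"); im=t["img"]; u,v=proj(t,np.array([418.,200,40])).astype(int)
s=cv2.resize(im[v-60:v+60,u-80:u+80],None,fx=3,fy=3)
cv2.imwrite("pics/l.png",s)
robot.move_linear([x,y,200],speed=80); robot.sleep(.3); print(robot.current_contact_force())
u=look((462,409),-.066,240); print("plug",fit(u,(462,409),165,98,51,-.066,.12,12))
d=look(PK,PK[2],280); print("red",fit(d,PK,122,84,48,PK[2],.15,10),robot.current_t())
E
```

```text
True 46.253641885996466 [-1.11316134 -0.83779724  6.76236205]
46.24019436599874 [-1.61804185  0.03690413  7.8565414 ]
[ 0.25020029 -0.5569121  -0.66062042]
plug [ 4.62465935e+02  4.08468113e+02 -6.60000000e-02  1.16914841e+02]
red [ 4.40722409e+02  3.57980300e+01 -3.80000000e-02  1.20000000e+02] 93.1583
```

View pics/l.png

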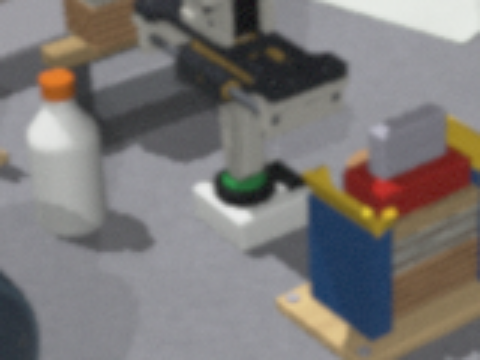

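```bash
python3 -c "
from bench import robot
print(robot.hand_in())"
```

```text
the job is handed in; nothing more can be done
None
```

I handed the job in at about 93 s: the plug stands on the beam; the core, both spacers, the top board and the weight are stacked in the pocket; and the green button went down to its stop. The hand-in call returned no verdict.

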